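Put the mixed-up canister lids back on their own canisters

ROBOT

A 6-joint arm with a two-finger parallel gripper is mounted at the origin on a cart in front of the work surface, level with it; the furniture and walls round the work are solid. World frame = base frame: x ahead of the robot, y to its left, z up, the work surface at z = 0. Lengths are in m, angles in degrees, forces in N, time in s.
With the tool pointing down it reaches from about 0.375 to 0.9 m from the base axis. Payload 3.1 kg.
Tool frame: the origin (TCP) lies on the centre line of the jaws, within the pads' length; the fingertips stand 22 mm ahead of it and the grasp point (between the pads) lies 3 mm ahead of it; z points along the fingers, y is the line along which they close (so a half turn about z gives the same grasp; the last joint's range is limited). The gripper opens to 87 mm and grips with 3 to 60 N. Pads are 19 mm wide; open, the fingers measure 117 mm over their backs; the gripper's body (75 mm by 190 mm) begins 51 mm behind the grasp point.
Start: joints at [59.33, 30.224, 82.088, -0, 67.689, -10.227], TCP at [0.218, 0.586, 0.245] pointing down, gripper open.
Joint ranges: [-176.69, 176.69], [-43.24, 126.21], [12.49, 139.97], [-82, 262], [0, 151.66], [-163.58, 163.58]. Speed limits (degrees/s): [159.86, 159.86, 180, 180, 180, 180].

INTERFACE

Orientations are given as a 3x3 rotation matrix whose columns are the frame's x, y, z axes.
In Python, from rig import * gives the robot as it stands.
- The arm moves only by the shell command python3 -m jog 'ROWS'. ROWS is text: rows parted by semicolons, each of 7 numbers parted by spaces: the shift along the tool's x, y, z in mm, then the turn, a rotation vector about the tool's x, y, z in rad, then the finger opening in mm, from 0 to 87. In form: tx ty tz ax ay az fingers; .... A call has 1 to 12 rows; each row shifts and turns the commanded pose from where the row before left it, along the tool's axes as they then stand; what a row does not reach is not made up. A row lasts 1/8 s, in which the tool goes at most 62.5 mm and 10.7 degrees, less where a joint would pass 70% of its speed; a pose out of reach is approached as far as the arm can. A call with a gripper value outside its range is refused whole. The fingers move at their own pace and stop on an object; the grip force is fixed at half the most. Time passes only in rows, so rows that do not move let the fingers close. It gives the time, the measured TCP pose, the force, the opening and the grip force at its end, in the units of the state.
- read_state(): the state, without advancing time (a new reading comes with each control period).
- capture(name): name is "scene" or "top" or "wrist"; returns a dict with "color" (420x560x3 uint8, red, green, blue), "camera_matrix" (3x3 intrinsics, pixels), "distortion" ([k1, k2, p1, p2, k3] as OpenCV has them; the pictures are not rectified), "R" (3x3) and "t" (3): a world point X has camera coordinates R X + t. Camera axes: x right, y down, z forward; pixel columns grow to the right and rows downward; lengths in m; the calibration is good to about 2 mm. A picture is of the moment at which its call begins. There is no depth.
- hand_in(): hands the job in; it is judged then, once.
Trained networks look in the newest picture that a camera, given by its name, has taken for a name from the list of things; names that differ only in an ending like _2 or _b are one class to them, and where a whole thing is asked for, a point or a joint stands for the part that bears it (a point fixed in the world has none). Each returns a list of dicts, best first, with "conf" (0 to 1); they miss things now and then, are a little off and sometimes report something else, mostly with a low value. They report only what shows in the picture. A call takes as long as a camera call.
- find_in(camera, target): "at" ([x, y, z] in m, in world coordinates, good to about 4 mm: the middle of the surface that is visible of it).
- trace(camera, target): "pixels" (420x560 bool, what is visible of it).
- place_of(camera, target): "at" ([x, y, z] in m, in world coordinates, good to about 4 mm: a listed point, or the origin of a listed thing).
The state is a dict: "time_s": time; "joint_positions": joint angles; "qvel": joint speeds; "tau": joint torques, N m; "position": TCP position; "tcp_rot": TCP orientation; "force": force on the tool from outside, world axes, zero at the start; "moment": the same for the moment, N m; "opening": opening from 0.0 (shut) to 1.0 (fully open); "grasp_force": force on a finger pad.
Only numpy, scipy, OpenCV 4.12 (cv2) and the standard library are available. Lean on these libraries where they do the work, as an engineer would, in place of code of your own. Each camera call takes 0.05 s, during which the arm holds its last target. There are 200 camera calls.

TASK

The lids of the three storage canisters got mixed up after washing: each canister wears the lid of another. Swap them so that every lid sits fully home on the canister of its own shape (round, square, oval), setting a lid down flat on the cork trivet on the way as the spare place. Keep the lids right way up, leave the canisters standing where they are, and do not disturb the salt shaker, the egg timer or the teapot.

Things in the scene. Friction and masses are not known exactly. Their poses are not given: they have to be found in the camera images.
- round_canister: round white stoneware canister, outside diameter 96 mm, mouth diameter 84 mm with straight inner walls, flat rim 6 mm wide and 110 mm above its origin, floor 8 mm up. Loose, 0.9 kg. Origin: centre of its underside, z up. Starts with a wrong lid lying on it
- square_canister: square (rounded corners) white stoneware canister, outside 102 x 102 mm, mouth 90 x 90 mm with straight inner walls, flat rim 6 mm wide and 110 mm above its origin, floor 8 mm up. Loose, 0.9 kg. Origin: centre of its underside, z up. Starts with a wrong lid lying on it; its x and y axes are square to its sides
- oval_canister: oval (straight long sides and half-round ends) white stoneware canister, outside 68 (x) x 130 (y) mm, mouth 56 (x) x 118 (y) mm with straight inner walls, flat rim 6 mm wide and 110 mm above its origin, floor 8 mm up. Loose, 0.9 kg. Origin: centre of its underside, z up. Starts with a wrong lid lying on it; its long way lies along its y axis
- round_lid: round pale wooden lid: plate diameter 102 mm, 12 thick; plug below it diameter 76 mm, 14 deep, its lower 10 tapering to diameter 68; 4 mm play in its mouth. Bar handle on top, 18 (x) by 48 (y), 34 high. 0.12 kg. Origin: centre of the plate underside, which lies on the rim when home (14 mm above it at the start); handle centred. Fits at any yaw. Starts on the oval canister
- square_lid: square pale wooden lid: plate 108 x 108 mm, 12 thick; plug below it 82 x 82 mm, 14 deep, its lower 10 tapering to 74 x 74; 4 mm play in its mouth. Bar handle on top, 18 (x) by 48 (y), 34 high. 0.12 kg. Origin: centre of the plate underside, which lies on the rim when home (14 mm above it at the start); handle centred. x, y square to its sides. Starts on the round canister
- oval_lid: oval pale wooden lid: plate 74 (x) x 136 (y) mm, 12 thick; plug below it 48 (x) x 110 (y) mm, 14 deep, its lower 10 tapering to 40 (x) x 102 (y); 4 mm play in its mouth. Bar handle on top, 18 (x) by 48 (y), 34 high. 0.12 kg. Origin: centre of the plate underside, which lies on the rim when home (14 mm above it at the start); handle centred. Long along y. Starts on the square canister
- cork_trivet: round cork trivet, 150 mm in diameter and 8 mm thick, fixed, lying on the table: the spare place. Origin: centre of its underside. A lid set down on it rests on its plug, its origin 22 mm above the trivet's
- salt_shaker: glass salt shaker, 44 mm in diameter, 90 mm high, standing between the canisters; origin: centre of its underside. Leave alone
- egg_timer: cream mechanical egg timer, 59 mm in diameter, 52 mm high, standing between the canisters; origin: centre of its underside. Leave alone
- teapot: white china teapot, about 135 mm (its x) by 255 mm (its y, spout to handle), 146 mm high, at the right of the table; origin: centre of its underside. Leave alone

How it is judged:
By the outcome, as a careful person would: the job done as asked, in the order asked, and still so for the second after the job is handed in, with the robot touching nothing.
It also fails if it takes over 99 s, if anything falls off the work surface, if the arm or the gripper's body presses on something with over 40 N, if the wrist force passes 120 N, or if a joint passes its speed limit or range.

## Working session

There is one attempt and no reset: what is moved stays moved. The work goes in short steps, Python scripts to look and compute and a shell command to move; the robot and the scene stay as the last step left them, time stands still between calls to the robot, and variables do not carry over. Pictures are saved under pics/ and viewed, at most 14 in all, crops included, and the job is handed in when it is done.

```bash
mkdir -p pics; cat > h.py <<'E'
from rig import *
import numpy as np, cv2
def save(cam,name):
    c=capture(cam); cv2.imwrite('pics/'+name,c['color'][:,:,::-1]); return c
E
python3 - <<'E'
from h import *
np.set_printoptions(precision=4,suppress=True)
s=read_state(); print(s['time_s'],s['position'],s['tcp_rot'],s['opening'])
for cam in ['top','scene']:
    c=save(cam,cam+'0.png')
    print(cam,(-c['R'].T@c['t']))
    for n in "round_canister square_canister oval_canister round_lid square_lid oval_lid cork_trivet salt_shaker egg_timer teapot".split():
        print(n,[(np.round(d['at'],3).tolist(),round(d['conf'],2)) for d in place_of(cam,n)[:2]])
print(read_state()['time_s'])
E
```

```text
0.0 [0.2179 0.585  0.2436] [[-0.937   0.3493 -0.0011]
 [ 0.3493  0.937  -0.0019]
 [ 0.0004 -0.0021 -1.    ]] 0.9964496218686825
top [ 0.3405 -0.0672  0.925 ]
round_canister []
square_canister [([0.63, 0.084, 0.001], 0.9), ([0.442, 0.063, 0.123], 0.53)]
oval_canister [([0.44, 0.064, 0.002], 0.95)]
round_lid [([0.441, 0.06, 0.122], 0.92)]
square_lid [([0.449, -0.147, 0.128], 0.64)]
oval_lid [([0.63, 0.084, 0.126], 0.66)]
cork_trivet [([0.657, -0.158, 0.0], 0.74), ([0.63, 0.08, 0.003], 0.44)]
salt_shaker [([0.431, -0.045, 0.002], 0.73)]
egg_timer [([0.654, -0.047, -0.003], 0.59)]
teapot [([0.481, -0.332, -0.005], 0.93)]
scene [-0.0442 -0.2833  0.677 ]
round_canister [([0.479, -0.328, -0.0], 0.66)]
square_canister [([0.631, 0.083, 0.001], 0.85), ([0.434, -0.039, 0.0], 0.29)]
oval_canister [([0.44, 0.06, -0.005], 0.73)]
round_lid [([0.445, 0.066, 0.122], 0.9)]
square_lid [([0.452, -0.147, 0.125], 0.71)]
oval_lid [([0.627, 0.079, 0.12], 0.92), ([0.434, -0.042, 0.0], 0.71)]
cork_trivet [([0.652, -0.162, 0.001], 0.7)]
salt_shaker [([0.432, -0.04, -0.0], 0.85)]
egg_timer [([0.652, -0.045, 0.004], 0.74)]
teapot [([0.476, -0.328, 0.0], 0.9)]
1.1
```

View pics/top0.png

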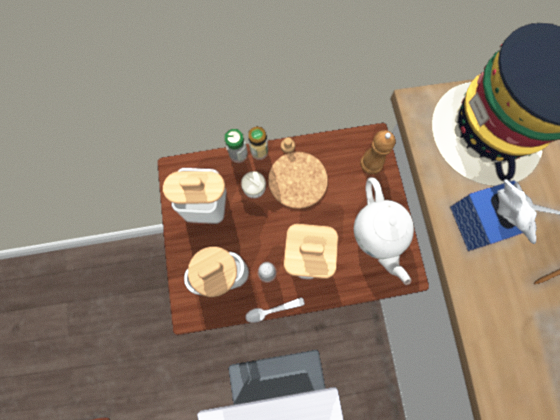

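View pics/scene0.png

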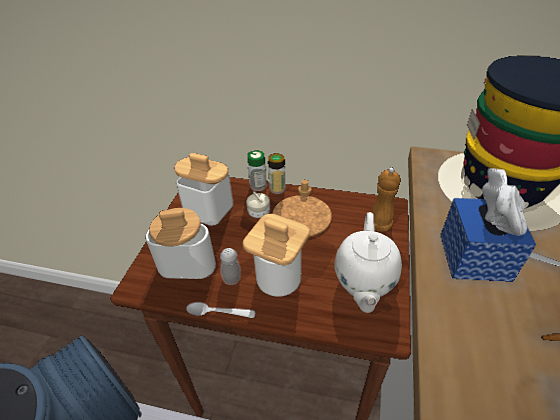

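```bash
cat >> h.py <<'E'
def ortho(c,cx,cy,z,half=0.09,px=270):
    # up = +x world, left = +y world
    u=(np.arange(px)+.5)/px*2*half-half
    Y,X=np.meshgrid(cy-u,cx-u)
    P=np.stack([X,Y,np.full_like(X,z)],-1).reshape(-1,3)
    q,_=cv2.projectPoints(P,cv2.Rodrigues(c['R'])[0],np.array(c['t'],float),np.array(c['camera_matrix']),np.array(c['distortion'],float))
    q=q.reshape(px,px,2).astype(np.float32)
    im=cv2.remap(c['color'],q[...,0],q[...,1],cv2.INTER_CUBIC)[:,:,::-1].copy()
    for k in range(0,px,30): im[k,::5]=(255,0,0); im[::5,k]=(255,0,0)
    cv2.line(im,(px//2-4,px//2),(px//2+4,px//2),(0,0,255)); cv2.line(im,(px//2,px//2-4),(px//2,px//2+4),(0,0,255))
    return im
E
python3 - <<'E'
from h import *
L=[(.443,.063),(.450,-.147),(.629,.082)]
rows=[]
for cam in ('top','scene'):
    c=capture(cam)
    rows.append(np.hstack([ortho(c,x,y,.170 if cam=='top' else .170,px=264) for x,y in L]))
cv2.imwrite('pics/o1.png',np.vstack(rows))
E
```

```text
(no output)
```

View pics/o1.png

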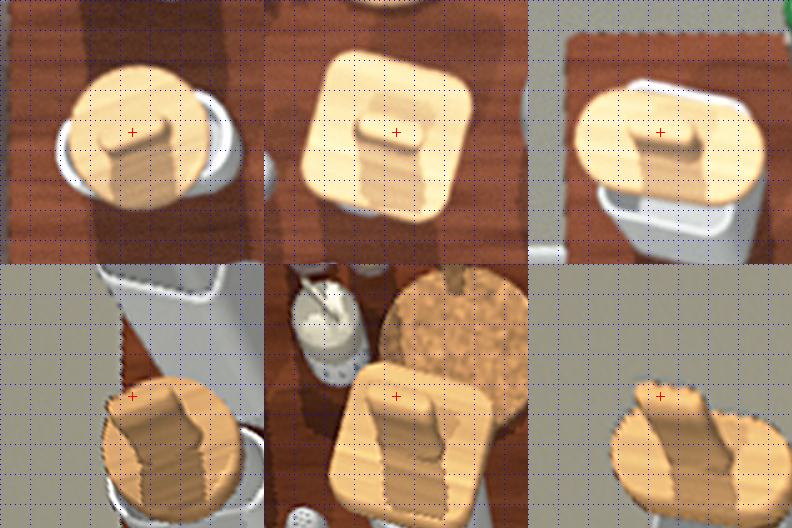

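```bash
cat >> h.py <<'E'
from scipy.optimize import minimize
def outline(kind,d=0):
    a=np.linspace(0,2*np.pi,64,endpoint=False); ca,sa=np.cos(a),np.sin(a)
    if kind=='round': return np.c_[ca,sa]*(.051+d)
    if kind=='square': r=.015; return np.c_[ca*r+np.sign(ca)*(.054+d-r),sa*r+np.sign(sa)*(.054+d-r)]
    return np.c_[ca*(.037+d),sa*(.037+d)+np.sign(sa)*.031]
def prism(o,z0,z1): return np.vstack([np.c_[o,np.full(len(o),z)] for z in (z0,z1)])
HB=np.array([[x,y] for x in(-.009,.009) for y in(-.024,.024)])
def proj(c,P): return cv2.projectPoints(P,cv2.Rodrigues(c['R'])[0],np.array(c['t'],float),np.array(c['camera_matrix']),np.array(c['distortion'],float))[0].reshape(-1,2)
def render(c,parts,x,y,z,yaw,S=4):
    cs,sn=np.cos(yaw),np.sin(yaw); R=np.array([[cs,-sn,0],[sn,cs,0],[0,0,1]])
    m=np.zeros((420*S//2,560*S//2),np.uint8)
    for P in parts:
        h=cv2.convexHull((proj(c,P@R.T+[x,y,z])*S/2).astype(np.float32))
        cv2.fillConvexPoly(m,np.round(h*16).astype(np.int32),1,shift=4)
    return m
def lidparts(k): return [prism(outline(k),0,.012),prism(HB,.012,.046)]
def fit(parts,p0,z,obs):
    obs=[(c,cv2.resize(m.astype(np.uint8),None,fx=2,fy=2,interpolation=cv2.INTER_NEAREST)) for c,m in obs]
    def f(p):
        s=0
        for c,m in obs:
            r=render(c,parts,p[0]/1e3,p[1]/1e3,z,np.deg2rad(p[2])); s+=(r!=m).sum()/m.sum()
        return s
    best=min((minimize(f,[p0[0]*1e3,p0[1]*1e3,w],method='Nelder-Mead',options=dict(initial_simplex=[[p0[0]*1e3,p0[1]*1e3,w],[p0[0]*1e3+5,p0[1]*1e3,w],[p0[0]*1e3,p0[1]*1e3+5,w],[p0[0]*1e3,p0[1]*1e3,w+8]])) for w in p0[2]),key=lambda r:r.fun)
    return np.round(best.x,1),round(best.fun,3)
E
python3 - <<'E'
from h import *
for k,x,y,w in [('round',.443,.063,[20,0]),('square',.450,-.147,[-13,-5]),('oval',.629,.082,[-13,-5])]:
    o=[]
    for cam in('top','scene'):
        c=capture(cam); t=trace(cam,k+'_lid'); 
        if t: o.append((c,t[0]['pixels'])); print(k,cam,t[0]['conf'],t[0]['pixels'].sum(),fit(lidparts(k),(x,y,w),.124,o[-1:]))
    print(fit(lidparts(k),(x,y,w),.124,o))
E
```

```text
round top 0.95 1925 (array([442.6,  64.3,   3. ]), np.float64(0.045))
round scene 0.64 1574 (array([442.8,  58.7,  32.9]), np.float64(0.071))
(array([442.5,  61.3,  29.5]), np.float64(0.162))
square top 0.92 2565 (array([ 451.7, -144.3,  -14.9]), np.float64(0.062))
square scene 0.77 2278 (array([ 451. , -148.5,  -14.7]), np.float64(0.131))
(array([ 451.7, -146.1,  -14.7]), np.float64(0.214))
oval top 0.82 1742 (array([631.2,  82.8,  -8.2]), np.float64(0.09))
oval scene 0.82 1142 (array([630.3,  75.5, -14.3]), np.float64(0.102))
(array([630.1,  80.2, -10.1]), np.float64(0.237))
```

```bash
python3 -m jog '-39.3 -41.2 -6 0 0 0 87;-39.3 -41.2 -6 0 0 0 87;-39.3 -41.2 -6 0 0 0 87;-39.3 -41.2 -6 0 0 0 87;-39.3 -41.2 -6 0 0 0 87;-39.3 -41.2 -6 0 0 0 87;-39.3 -41.2 -6 0 0 0 87;-39.3 -41.2 -6 0 0 0 87;-39.3 -41.2 -6 0 0 0 87;-39.3 -41.2 -6 0 0 0 87;0 0 0 0 0 0.17 87;0 0 0 0 0 0.17 87'
python3 -m jog '0 0 0 0 0 0.17 87;0 0 0 0 0 0.17 87;0 0 0 0 0 0.17 87;0 0 0 0 0 0 87'
cat >> h.py <<'E'
def st():
    np.set_printoptions(precision=3,suppress=True)
    s=read_state(); R=np.array(s['tcp_rot']); print('t',s['time_s'],'pos',np.round(s['position'],4),'yang',round(np.degrees(np.arctan2(R[1,1],R[0,1])),1),'xyang',round(np.degrees(np.arctan2(R[1,0],R[0,0])),1),'tilt',R[:2,2],'open',round(s['opening']*87,1),'F',np.round(s['force'],1),'gf',round(s['grasp_force'],1)); return s
E
python3 - <<'E'
from h import *
st(); c=save('wrist','w1.png')
for n in('round_lid',):
    print(n,place_of('wrist',n)[:2]); t=trace('wrist',n)
    if t: print(t[0]['conf'],fit(lidparts('round'),(.443,.063,[20,0,35]),.124,[(c,t[0]['pixels'])]))
E
```

```text
time_s: 3.3
position: [0.443, 0.0612, 0.3047]
tcp_rot: [[-0.762, 0.648, 0.0], [0.648, 0.762, 0.0], [-0.0, 0.0, -1.0]]
force: [-0.7, 0.2, 0.6]
opening: 1.003
grasp_force: 0.0
time_s: 3.8
position: [0.4426, 0.0623, 0.3047]
tcp_rot: [[-0.358, 0.934, 0.0], [0.934, 0.358, -0.0], [-0.0, 0.0, -1.0]]
force: [-0.4, -0.0, 0.2]
opening: 1.001
grasp_force: 0.0
t 3.8 pos [0.443 0.062 0.305] yang 21.0 xyang 111.0 tilt [ 0. -0.] open 87.1 F [-0.4 -0.   0.2] gf 0.0
round_lid [{'at': [0.4421, 0.0612, 0.1219], 'conf': 0.95}, {'at': [0.633, 0.0834, 0.1254], 'conf': 0.74}]
0.69 (array([442.2,  62.2,  30.1]), np.float64(0.043))
```

View pics/w1.png

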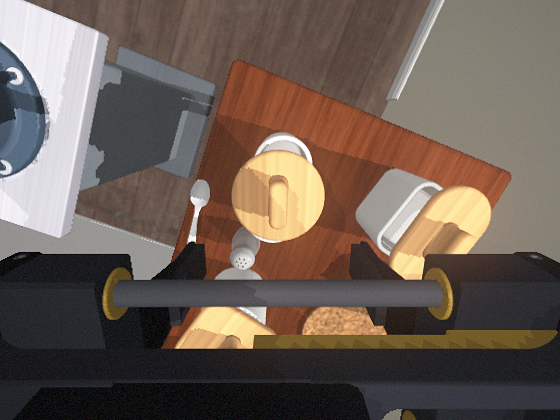

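```bash
python3 -m jog '0 0 45 0 0 0 87;0 0 45 0 0 0 87;0 0 35 0 0 0 87;0 0 18 0 0 0 87;0 0 0 0 0 0 87;0 0 0 0 0 0 5;0 0 0 0 0 0 5;0 0 0 0 0 0 5;0 0 0 0 0 0 5;0 0 0 0 0 0 5;0 0 0 0 0 0 5'
python3 -c "from h import *; st()"
```

```text
time_s: 5.32
position: [0.4426, 0.0623, 0.1616]
tcp_rot: [[-0.356, 0.934, 0.0], [0.934, 0.356, -0.0], [-0.0, 0.0, -1.0]]
force: [-0.2, -0.7, 0.0]
opening: 0.397
grasp_force: 0.0
t 5.325 pos [0.443 0.062 0.162] yang 20.9 xyang 110.9 tilt [ 0. -0.] open 34.5 F [-0.2 -0.7  0. ] gf 0.0
```

```bash
python3 -m jog '0 0 0 0 0 0 5;0 0 0 0 0 0 5;0 0 0 0 0 0 5;0 0 0 0 0 0 5;0 0 -20 0 0 0 5;0 0 -35 0 0 0 5;0 0 -35 0 0 0 5;0 0 -10 0 0 0 5;0 0 0 0 0 0 5'
python3 - <<'E'
from h import *
st()
c=save('top','t2.png')
for n in ['oval_canister','cork_trivet','egg_timer','salt_shaker']:
    print(n,[(np.round(d['at'],3).tolist(),round(d['conf'],2)) for d in place_of('top',n)[:2]])
c=save('wrist','w2.png'); print(place_of('wrist','round_lid')[:1],place_of('wrist','oval_canister')[:1],place_of('wrist','cork_trivet')[:1])
E
```

```text
time_s: 6.45
position: [0.4424, 0.0623, 0.2614]
tcp_rot: [[-0.356, 0.934, 0.0], [0.934, 0.356, -0.0], [-0.0, 0.0, -1.0]]
force: [-0.3, -0.6, -1.9]
opening: 0.204
grasp_force: 29.9
t 6.45 pos [0.442 0.062 0.261] yang 20.9 xyang 110.9 tilt [ 0. -0.] open 17.7 F [-0.3 -0.6 -1.9] gf 29.9
oval_canister [([0.442, 0.061, 0.003], 0.55)]
cork_trivet [([0.656, -0.157, -0.0], 0.8)]
egg_timer [([0.655, -0.05, 0.001], 0.82)]
salt_shaker [([0.432, -0.045, -0.001], 0.86)]
[{'at': [0.4433, 0.0626, 0.2223], 'conf': 0.91}] [{'at': [0.4418, 0.059, 0.0047], 'conf': 0.62}] []
```

View pics/w2.png

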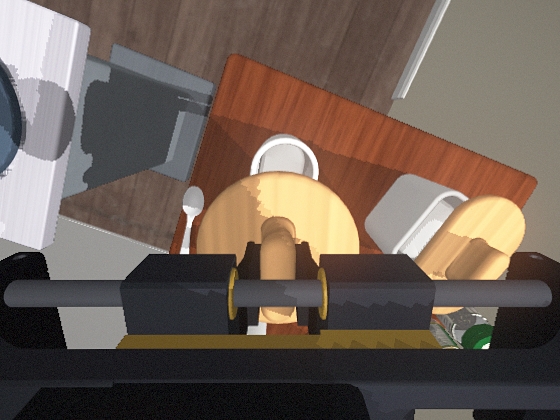

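```bash
python3 -m jog '-47.2 19.9 0 0 0 0 5;-47.2 19.9 0 0 0 0 5;-47.2 19.9 0 0 0 0 5;-47.2 19.9 0 0 0 0 5;-47.2 19.9 0 0 0 0 5;-47.2 19.9 0 0 0 0 5;0 0 0 0 0 0.18 5;0 0 0 0 0 0.18 5;0 0 0 0 0 0.18 5;0 0 50 0 0 0 5;0 0 50 0 0 0 5;0 0 0 0 0 0 5'
python3 - <<'E'
from h import *
st()
for cam in ('top','scene'):
    c=save(cam,cam+'3.png')
    for n in ('cork_trivet','round_lid','egg_timer'): print(cam,n,[(np.round(d['at'],3).tolist(),round(d['conf'],2)) for d in place_of(cam,n)[:1]])
E
```

```text
time_s: 8.4
position: [0.6514, -0.1584, 0.1565]
tcp_rot: [[0.175, 0.984, -0.011], [0.985, -0.175, 0.005], [0.003, -0.012, -1.0]]
force: [-0.3, -0.4, -1.7]
opening: 0.208
grasp_force: 29.9
t 8.4 pos [ 0.651 -0.158  0.157] yang -10.1 xyang 79.9 tilt [-0.011  0.005] open 18.1 F [-0.3 -0.4 -1.7] gf 29.9
top cork_trivet []
top round_lid []
top egg_timer []
scene cork_trivet [([0.654, -0.165, 0.006], 0.66)]
scene round_lid [([0.654, -0.164, 0.002], 0.67)]
scene egg_timer [([0.649, -0.041, -0.002], 0.58)]
```

View pics/scene3.png

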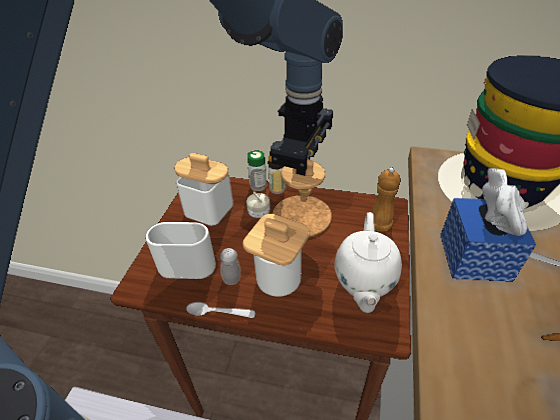

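```bash
python3 -m jog '0 3 40 0 0 0 5;0 0 35 0 0 0 5;0 0 16 0 0 0 5;0 0 0 0 0 0 5;0 0 2 0 0 0 5;0 0 2 0 0 0 5;0 0 1 0 0 0 5;0 0 0 0 0 0 5'
python3 -c "from h import *; st()"
```

```text
time_s: 9.8
position: [0.6581, -0.1604, 0.0659]
tcp_rot: [[0.175, 0.985, 0.0], [0.985, -0.175, -0.0], [-0.0, 0.0, -1.0]]
force: [-0.6, -0.4, -0.8]
opening: 0.202
grasp_force: 29.9
t 9.8 pos [ 0.658 -0.16   0.066] yang -10.1 xyang 79.9 tilt [ 0. -0.] open 17.6 F [-0.6 -0.4 -0.8] gf 29.9
```

```bash
python3 -m jog '0 0 2 0 0 0 5;0 0 2 0 0 0 5;0 0 1 0 0 0 5;0 0 0 0 0 0 5;0 0 0 0 0 0 5'
```

```text
time_s: 10.42
position: [0.658, -0.1604, 0.0605]
tcp_rot: [[0.175, 0.985, 0.0], [0.985, -0.175, -0.0], [-0.0, 0.0, -1.0]]
force: [-0.1, 0.5, -0.9]
opening: 0.206
grasp_force: 29.9
```

```bash
python3 -m jog '0 0 1 0 0 0 5;0 0 0 0 0 0 60;0 0 0 0 0 0 60;0 0 0 0 0 0 60;0 0 0 0 0 0 60;0 0 -40 0 0 0 60;0 0 -60 0 0 0 60;0 0 -60 0 0 0 60;0 0 -30 0 0 0 60;46.6 -14 -10 0 0 0 60;46.6 -14 -10 0 0 0 60;46.6 -14 -10 0 0 0 60'
python3 -m jog '46.6 -14 -10 0 0 0 60;46.6 -14 -10 0 0 0 60;0 0 0 0 0 0 60;0 0 0 0 0 0 60'
python3 - <<'E'
from h import *
st(); c=save('wrist','w4.png')
print(place_of('wrist','oval_lid')[:2]); t=trace('wrist','oval_lid')
if t: print(t[0]['conf'],fit(lidparts('oval'),(.630,.081,[-10,-15]),.124,[(c,t[0]['pixels'])]))
# oval canister with the open mouth, trivet lid
obs=[]
for cam in('top','scene'):
    c=save(cam,cam+'4.png'); t=trace(cam,'oval_canister')
    P=[prism(outline('oval',-.003),0,.110)]
    if t: obs.append((c,t[0]['pixels'])); print(cam,t[0]['conf'],fit(P,(.442,.062,[15,5]),0,obs[-1:]))
    print(place_of(cam,'round_lid')[:1],place_of(cam,'oval_canister')[:1])
E
```

```text
time_s: 11.92
position: [0.6406, -0.0141, 0.28]
tcp_rot: [[0.176, 0.984, 0.0], [0.984, -0.176, 0.0], [0.0, 0.0, -1.0]]
force: [0.5, 0.8, -0.7]
opening: 0.689
grasp_force: 0.0
time_s: 12.42
position: [0.6297, 0.0812, 0.2995]
tcp_rot: [[0.174, 0.985, -0.0], [0.985, -0.174, -0.001], [-0.001, 0.0, -1.0]]
force: [-0.7, 0.1, -0.3]
opening: 0.686
grasp_force: 0.0
t 12.425 pos [0.63  0.081 0.299] yang -10.0 xyang 80.0 tilt [-0.    -0.001] open 59.7 F [-0.7  0.1 -0.3] gf 0.0
[{'at': [0.6334, 0.082, 0.1262], 'conf': 0.59}, {'at': [0.4325, -0.0484, -0.0015], 'conf': 0.43}]
0.8 (array([630.8,  80.7, -10. ]), np.float64(0.038))
top 0.96 (array([441.7,  65. ,  12. ]), np.float64(0.026))
[{'at': [0.6563, -0.1627, 0.0207], 'conf': 0.57}] [{'at': [0.4393, 0.0627, 0.0024], 'conf': 0.98}]
scene 0.78 (array([440.4,  59.2,  11.4]), np.float64(0.032))
[{'at': [0.6561, -0.158, 0.0225], 'conf': 0.7}] [{'at': [0.441, 0.063, -0.004], 'conf': 0.82}]
```

View pics/w4.png

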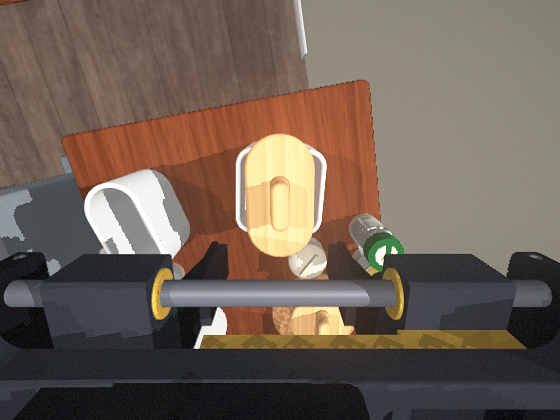

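View pics/top4.png

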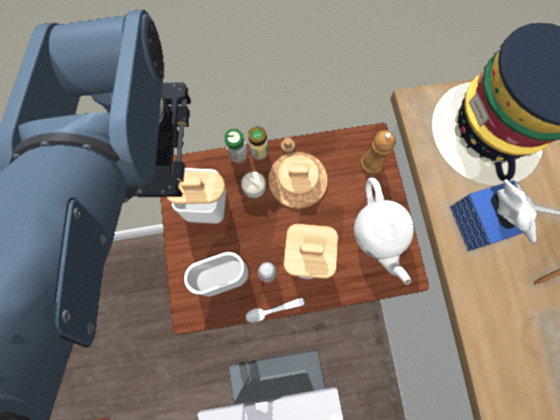

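```bash
python3 -m jog '0 0 50 0 0 0 50;0 0 50 0 0 0 40;0 0 37.5 0 0 0 40;0 0 0 0 0 0 40;0 0 0 0 0 0 5;0 0 0 0 0 0 5;0 0 0 0 0 0 5;0 0 0 0 0 0 5;0 0 0 0 0 0 5;0 0 0 0 0 0 5'
python3 - <<'E'
from h import *
st(); c=capture('wrist'); t=trace('wrist','oval_canister')
if t: print(t[0]['conf'],t[0]['pixels'].sum(),fit([prism(outline('oval',-.003),0,.110)],(.441,.062,[12,6]),0,[(c,t[0]['pixels'])]))
E
```

```text
time_s: 14.22
position: [0.6302, 0.0813, 0.1626]
tcp_rot: [[0.175, 0.985, 0.001], [0.985, -0.175, -0.0], [0.0, 0.001, -1.0]]
force: [0.1, 0.3, 2.9]
opening: 0.203
grasp_force: 30.0
t 14.225 pos [0.63  0.081 0.163] yang -10.1 xyang 79.9 tilt [ 0.001 -0.   ] open 17.6 F [0.1 0.3 2.9] gf 30.0
0.83 11531 (array([443.5,  71.4,  49.1]), np.float64(0.76))
```

```bash
python3 -m jog '0 0 -25 0 0 0 5;0 0 -40 0 0 0 5;0 0 -30 0 0 0 5;-12.85 -45.7 0 0 0 0 5;-12.85 -45.7 0 0 0 0 5;-12.85 -45.7 0 0 0 0 5;-12.85 -45.7 0 0 0 0 5;0 0 0 0 0 -0.127 5;0 0 0 0 0 -0.127 5;0 0 0 0 0 -0.128 5;0 0 30 0 0 0 5;0 0 0 0 0 0 5'
python3 - <<'E'
from h import *
st()
for cam in('scene','top'):
    c=save(cam,cam+'5.png'); t=trace(cam,'oval_lid')
    if t: print(cam,t[0]['conf'],t[0]['pixels'].sum())
for h,k in(('square',0),):
    for cam,p in(('top',0),('scene',0)):
        c=capture(cam); t=trace(cam,'square_canister')
        if t: print(cam,t[0]['conf'],fit([prism(outline('square',-.003),0,.110)],(.630,.081,[-14,-8]),0,[(c,t[0]['pixels'])]))
        print(place_of(cam,'square_canister')[:1])
E
```

```text
time_s: 15.82
position: [0.4386, 0.0629, 0.2253]
tcp_rot: [[-0.204, 0.979, -0.007], [0.979, 0.204, 0.001], [0.002, -0.006, -1.0]]
force: [0.1, 0.3, -1.6]
opening: 0.2
grasp_force: 30.0
t 15.825 pos [0.439 0.063 0.225] yang 11.8 xyang 101.8 tilt [-0.007  0.001] open 17.4 F [ 0.1  0.3 -1.6] gf 30.0
scene 0.59 1550
top 0.61 794
top 0.9 (array([632. ,  83.5, -15.6]), np.float64(0.462))
[{'at': [0.6307, 0.0803, 0.0036], 'conf': 0.57}]
scene 0.88 (array([632. ,  76.6,   2.1]), np.float64(0.374))
[]
```

View pics/scene5.png

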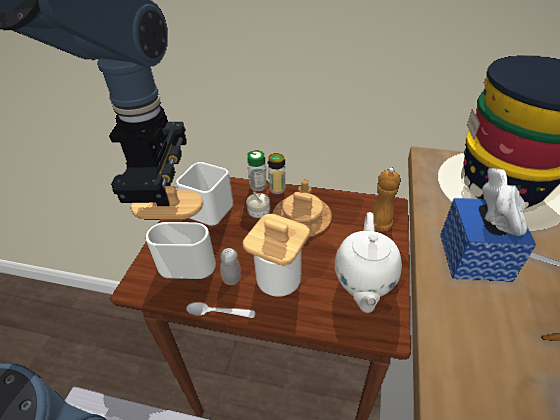

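```bash
python3 -m jog '0 0 30 0 0 0 5;0 0 23 0 0 0 5;0 0 0 0 0 0 5;0 0 0 0 0 0 5'
python3 - <<'E'
from h import *
st()
for cam in('scene','top'):
    c=capture(cam); t=trace(cam,'oval_lid')
    if t: print(cam,t[0]['conf'],place_of(cam,'oval_lid')[:1])
    print(place_of(cam,'oval_canister')[:1])
E
```

```text
time_s: 16.82
position: [0.4415, 0.0627, 0.1747]
tcp_rot: [[-0.205, 0.979, 0.001], [0.979, 0.205, -0.0], [-0.0, 0.001, -1.0]]
force: [0.0, -0.7, -0.5]
opening: 0.204
grasp_force: 30.0
t 16.825 pos [0.442 0.063 0.175] yang 11.8 xyang 101.8 tilt [ 0.001 -0.   ] open 17.8 F [ 0.  -0.7 -0.5] gf 30.0
scene 0.95 [{'at': [0.4366, 0.0579, 0.1331], 'conf': 0.56}]
[{'at': [0.4431, 0.067, 0.0016], 'conf': 0.78}]
top 0.8 [{'at': [0.4418, 0.0638, 0.1338], 'conf': 0.98}]
[{'at': [0.4415, 0.0619, 0.0007], 'conf': 0.53}]
```

```bash
python3 -m jog '0 0 8 0 0 0 5;0 0 6 0 0 0 5;0 0 4 0 0 0 5;0 0 4 0 0 0 5;0 0 3 0 0 0 5;0 0 1 0 0 0 5;0 0 0 0 0 0 5'
```

```text
time_s: 18.1
position: [0.4408, 0.0627, 0.1485]
tcp_rot: [[-0.205, 0.979, 0.0], [0.979, 0.205, -0.0], [-0.0, 0.0, -1.0]]
force: [-1.8, -0.3, 4.5]
opening: 0.205
grasp_force: 30.0
```

```bash
python3 -m jog '0 0 0 0 0 0 45;0 0 0 0 0 0 45;0 0 0 0 0 0 45;0 0 -40 0 0 0 45;0 0 -60 0 0 0 45;0 0 -50 0 0 0 45;-51.7 -8.1 0 0 0 0 45;-51.7 -8.1 0 0 0 0 45;-51.7 -8.1 0 0 0 0 45;-51.7 -8.1 0 0 0 0 45;0 0 0 0 0 0.154 45;0 0 0 0 0 0.154 45'
python3 -m jog '0 0 0 0 0 0.154 45;0 0 0 0 0 0 45;0 0 0 0 0 0 45;0 0 0 0 0 0 45'
python3 - <<'E'
from h import *
st(); c=save('wrist','w6.png'); t=trace('wrist','square_lid'); print(place_of('wrist','square_lid')[:1])
if t: print(t[0]['conf'],fit(lidparts('square'),(.4515,-.1465,[-14,-8]),.124,[(c,t[0]['pixels'])]))
for cam in('top','scene'):
    c=save(cam,cam+'6.png')
    for n,P,z,g in(('square_canister',[prism(outline('square',-.003),0,.110)],0,(.630,.081,[-14,-8])),('oval_lid',lidparts('oval'),.110,(.441,.062,[12,6]))):
        t=trace(cam,n)
        if t: print(cam,n,t[0]['conf'],fit(P,g,z,[(c,t[0]['pixels'])]),place_of(cam,n)[:1])
E
```

```text
time_s: 19.6
position: [0.4511, -0.1473, 0.2977]
tcp_rot: [[0.109, 0.994, -0.001], [0.994, -0.109, 0.001], [0.0, -0.001, -1.0]]
force: [0.0, 0.2, 0.1]
opening: 0.517
grasp_force: 0.0
time_s: 20.1
position: [0.4514, -0.1462, 0.298]
tcp_rot: [[0.252, 0.968, -0.0], [0.968, -0.252, 0.0], [0.0, -0.0, -1.0]]
force: [0.1, 0.5, -0.4]
opening: 0.519
grasp_force: 0.0
t 20.1 pos [ 0.451 -0.146  0.298] yang -14.6 xyang 75.4 tilt [-0.  0.] open 45.1 F [ 0.1  0.5 -0.4] gf 0.0
[{'at': [0.4546, -0.1437, 0.1272], 'conf': 0.79}]
0.68 (array([ 450.7, -146.9,  -15.7]), np.float64(0.051))
top square_canister 0.68 (array([633.3,  82.5,  -9.3]), np.float64(0.079)) [{'at': [0.6288, 0.0816, 0.0034], 'conf': 0.62}]
top oval_lid 0.86 (array([442. ,  66.2,  16.8]), np.float64(0.557)) [{'at': [0.4408, 0.0652, 0.1073], 'conf': 0.83}]
scene square_canister 0.79 (array([634.8,  78.7,  -4. ]), np.float64(0.084)) [{'at': [0.6276, 0.0817, -0.0014], 'conf': 0.77}]
scene oval_lid 0.77 (array([438.8,  59.8,   8.4]), np.float64(0.091)) [{'at': [0.4421, 0.0581, 0.1052], 'conf': 0.68}]
```

View pics/scene6.png

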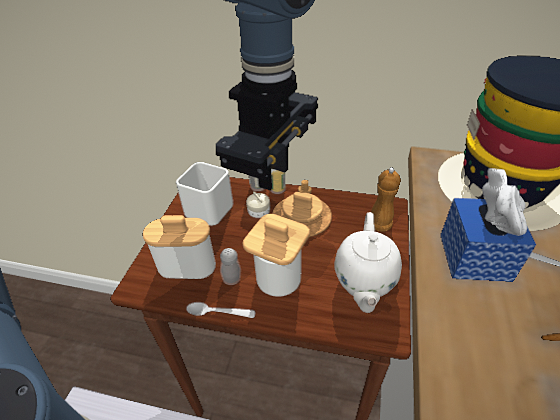

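View pics/w6.png

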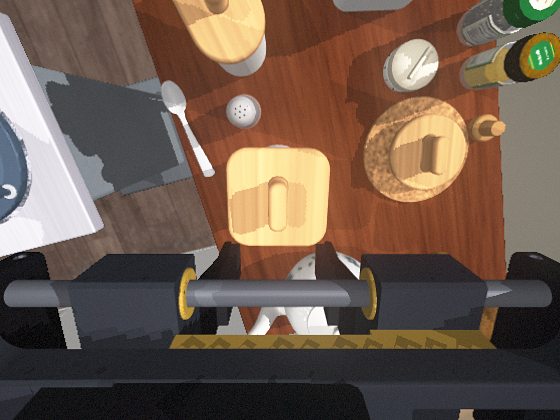

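```bash
python3 -m jog '0 0 50 0 0 0 45;0 0 50 0 0 0 45;0 0 36 0 0 0 45;0 0 0 0 0 0 45;0 0 0 0 0 0 5;0 0 0 0 0 0 5;0 0 0 0 0 0 5;0 0 0 0 0 0 5;0 0 0 0 0 0 5;0 0 0 0 0 0 5'
python3 - <<'E'
from h import *
st()
a=[ortho(capture(cam),.630,.081,.110,half=.075,px=390) for cam in('top','scene')]
cv2.imwrite('pics/o7.png',np.hstack(a))
E
```

```text
time_s: 22.0
position: [0.4517, -0.1465, 0.1625]
tcp_rot: [[0.253, 0.967, 0.001], [0.967, -0.253, -0.0], [-0.0, 0.001, -1.0]]
force: [-0.8, 0.7, 5.6]
opening: 0.203
grasp_force: 30.0
t 22.0 pos [ 0.452 -0.146  0.163] yang -14.7 xyang 75.3 tilt [ 0.001 -0.   ] open 17.6 F [-0.8  0.7  5.6] gf 30.0
```

View pics/o7.png

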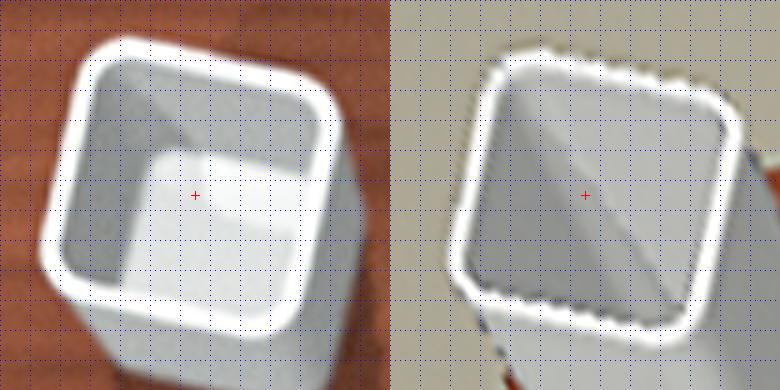

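```bash
python3 -m jog '0 0 -25 0 0 0 5;0 0 -40 0 0 0 5;0 0 -30 0 0 0 5;53.06 23.38 0 0 0 0 5;53.06 23.38 0 0 0 0 5;53.06 23.38 0 0 0 0 5;53.06 23.38 0 0 0 0 5;53.06 23.38 0 0 0 0 5;0 0 0 0 0 -0.01 5;0 0 0 0 0 0 5;0 0 30 0 0 0 5;0 0 30 0 0 0 5'
python3 -m jog '0 0 22 0 0 0 5;0 0 0 0 0 0 5;0 0 0 0 0 0 5;0 0 0 0 0 0 5'
```

```text
time_s: 23.6
position: [0.6309, 0.0791, 0.1967]
tcp_rot: [[0.245, 0.969, -0.0], [0.969, -0.245, -0.0], [-0.0, 0.0, -1.0]]
force: [1.1, -0.2, -1.9]
opening: 0.202
grasp_force: 30.0
time_s: 24.1
position: [0.6325, 0.0803, 0.1765]
tcp_rot: [[0.244, 0.97, 0.003], [0.97, -0.244, -0.0], [0.0, 0.003, -1.0]]
force: [-0.1, 0.4, -1.8]
opening: 0.204
grasp_force: 30.0
```

Lower into the mouth gently.

```bash
python3 -m jog '0 0 9 0 0 0 5;0 0 6 0 0 0 5;0 0 4 0 0 0 5;0 0 4 0 0 0 5;0 0 3 0 0 0 5;0 0 0.5 0 0 0 5;0 0 0 0 0 0 5'
```

```text
time_s: 24.98
position: [0.6318, 0.0807, 0.1486]
tcp_rot: [[0.244, 0.97, 0.0], [0.97, -0.244, -0.0], [0.0, 0.0, -1.0]]
force: [-0.7, 0.6, -1.5]
opening: 0.205
grasp_force: 30.0
```

```bash
python3 -m jog '0 0 1 0 0 0 5;0 0 0 0 0 0 45;0 0 0 0 0 0 45;0 0 0 0 0 0 45;0 0 -40 0 0 0 45;0 0 -60 0 0 0 45;0 0 -50 0 0 0 45;-56.8 21 0 0 0 0 45;-56.8 21 0 0 0 0 45;-56.8 21 0 0 0 0 45;-56.8 21 0 0 0 0 45;0 0 0 0 0 -0.07 45'
python3 -m jog '0 0 0 0 0 0 45;0 0 0 0 0 0 45;0 0 0 0 0 0 45'
python3 - <<'E'
from h import *
st(); c=capture('wrist'); t=trace('wrist','round_lid'); print(place_of('wrist','round_lid')[:1])
if t: print(t[0]['conf'],fit(lidparts('round'),(.658,-.160,[-10,-15]),.022,[(c,t[0]['pixels'])]))
for cam in('top','scene'):
    c=save(cam,cam+'8.png')
    print(cam,place_of(cam,'square_lid')[:1],place_of(cam,'round_canister')[:2])
    t=trace(cam,'round_canister')
    if t: print(t[0]['conf'],fit([prism(outline('round',-.003),0,.110)],(.449,-.147,[0]),0,[(c,t[0]['pixels'])]))
E
```

```text
time_s: 26.48
position: [0.658, -0.1657, 0.2969]
tcp_rot: [[0.179, 0.984, 0.0], [0.984, -0.179, -0.002], [-0.002, 0.001, -1.0]]
force: [-0.8, 0.8, 0.2]
opening: 0.517
grasp_force: 0.0
time_s: 26.85
position: [0.6579, -0.159, 0.2976]
tcp_rot: [[0.174, 0.985, -0.0], [0.985, -0.174, 0.0], [0.0, -0.0, -1.0]]
force: [-0.8, 0.6, -0.1]
opening: 0.517
grasp_force: 0.0
t 26.85 pos [ 0.658 -0.159  0.298] yang -10.0 xyang 80.0 tilt [-0.  0.] open 45.0 F [-0.8  0.6 -0.1] gf 0.0
[{'at': [0.6597, -0.1554, 0.0181], 'conf': 0.73}]
0.95 (array([ 657.3, -161.2,   -8.3]), np.float64(0.032))
top [] []
0.68 (array([ 446.2, -150.3,    8.8]), np.float64(2.783))
scene [{'at': [0.632, 0.0773, 0.1096], 'conf': 0.72}] [{'at': [0.4498, -0.1466, 0.0024], 'conf': 0.75}]
0.62 (array([ 451.8, -147.9,    4. ]), np.float64(0.057))
```

View pics/scene8.png

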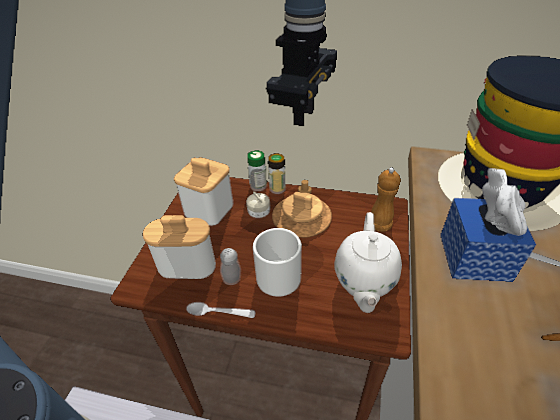

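```bash
python3 -m jog '0 0 60 0 0 0 45;0 0 60 0 0 0 45;0 0 60 0 0 0 45;0 0 40 0 0 0 45;0 0 17 0 0 0 45;0 0 0 0 0 0 45;0 0 0 0 0 0 5;0 0 0 0 0 0 5;0 0 0 0 0 0 5;0 0 0 0 0 0 5;0 0 0 0 0 0 5;0 0 0 0 0 0 5'
python3 - <<'E'
from h import *
st()
for cam in('top','scene'):
    c=capture(cam); t=trace(cam,'round_canister'); print(cam,place_of(cam,'round_canister')[:1])
    if t: print(t[0]['conf'],fit([prism(outline('round',-.003),0,.110)],(.449,-.147,[0]),0,[(c,t[0]['pixels'])]))
E
```

```text
time_s: 28.9
position: [0.6583, -0.1602, 0.0615]
tcp_rot: [[0.175, 0.985, 0.001], [0.985, -0.175, -0.0], [-0.0, 0.001, -1.0]]
force: [-1.1, 0.7, 5.3]
opening: 0.203
grasp_force: 30.0
t 28.9 pos [ 0.658 -0.16   0.061] yang -10.1 xyang 79.9 tilt [ 0.001 -0.   ] open 17.7 F [-1.1  0.7  5.3] gf 30.0
top [{'at': [0.4528, -0.1461, -0.0021], 'conf': 0.84}]
0.56 (array([ 446.4, -142.7,    5. ]), np.float64(0.732))
scene [{'at': [0.4474, -0.149, -0.0008], 'conf': 0.9}]
0.59 (array([ 451.5, -147.9,    1.6]), np.float64(0.05))
```

```bash
python3 -m jog '0 0 -30 0 0 0 5;0 0 -60 0 0 0 5;0 0 -60 0 0 0 5;0 0 -50 0 0 0 5;-5.7 -51.65 0 0 0 0 5;-5.7 -51.65 0 0 0 0 5;-5.7 -51.65 0 0 0 0 5;-5.7 -51.65 0 0 0 0 5;0 0 0 0 0 0 5;0 0 0 0 0 0 5;0 0 40 0 0 0 5;0 0 46 0 0 0 5'
python3 -m jog '0 0 0 0 0 0 5;0 0 0 0 0 0 5;0 0 0 0 0 0 5'
python3 - <<'E'
from h import *
for cam in('top','scene'):
    c=capture(cam); print(cam,place_of(cam,'round_lid')[:1],place_of(cam,'round_canister')[:1])
    t=trace(cam,'round_lid')
    if t: print(t[0]['conf'],fit([lidparts('round')[0]],(.451,-.147,[-10]),.136,[(c,t[0]['pixels'])]))
E
```

```text
time_s: 30.7
position: [0.4534, -0.1477, 0.1744]
tcp_rot: [[0.175, 0.985, 0.005], [0.985, -0.174, -0.003], [-0.002, 0.006, -1.0]]
force: [0.3, -0.9, -0.9]
opening: 0.201
grasp_force: 30.0
time_s: 31.08
position: [0.4521, -0.1472, 0.1762]
tcp_rot: [[0.175, 0.985, 0.004], [0.985, -0.175, -0.002], [-0.002, 0.004, -1.0]]
force: [-0.1, -0.0, -0.8]
opening: 0.203
grasp_force: 30.0
top [] []
scene [{'at': [0.4531, -0.1459, 0.1342], 'conf': 0.84}] [{'at': [0.4494, -0.1502, 0.0012], 'conf': 0.58}]
0.88 (array([ 450.6, -148.6,   -0.9]), np.float64(0.645))
```

```bash
python3 -m jog '0 0 8 0 0 0 5;0 0 6 0 0 0 5;0 0 4 0 0 0 5;0 0 4 0 0 0 5;0 0 3 0 0 0 5;0 0 1 0 0 0 5;0 0 0 0 0 0 5'
```

```text
time_s: 32.35
position: [0.4504, -0.1463, 0.1494]
tcp_rot: [[0.175, 0.985, 0.0], [0.985, -0.175, -0.0], [-0.0, 0.0, -1.0]]
force: [-1.8, 1.2, 6.7]
opening: 0.207
grasp_force: 30.0
```

```bash
python3 -m jog '0 0 0 0 0 0 45;0 0 0 0 0 0 45;0 0 0 0 0 0 45;0 0 0 0 0 0 45;0 0 -40 0 0 0 45;0 0 -60 0 0 0 45;0 0 -60 0 0 0 45;60 0 0 0 0 0 45;60 0 0 0 0 0 45;60 0 0 0 0 0 45;60 0 0 0 0 0 45;60 0 0 0 0 0 45'
python3 -m jog '60 0 0 0 0 0 45;0 0 0 0 0 0 45;0 0 0 0 0 0 45;0 0 0 0 0 0 45'
python3 - <<'E'
from h import *
st()
a=save('top','top9.png'); b=save('scene','scene9.png')
A=a['color'][100:340,150:440,::-1]; B=b['color'][130:330,100:420,::-1]
A=cv2.resize(A,(400,331)); B=cv2.resize(B,(400,250)); 
im=np.zeros((331,800,3),np.uint8); im[:,:400]=A; im[:250,400:]=B; cv2.imwrite('pics/f.png',im)
for n in "round_lid square_lid oval_lid round_canister square_canister oval_canister salt_shaker egg_timer teapot".split():
    print(n,[(np.round(d['at'],3).tolist()) for cam in('top','scene') for d in place_of(cam,n)[:1]])
E
```

```text
time_s: 33.85
position: [0.503, 0.1509, 0.3085]
tcp_rot: [[0.175, 0.985, 0.0], [0.985, -0.175, -0.0], [-0.0, 0.0, -1.0]]
force: [1.7, -0.7, 0.7]
opening: 0.519
grasp_force: 0.0
time_s: 34.35
position: [0.5133, 0.2067, 0.3084]
tcp_rot: [[0.177, 0.984, -0.001], [0.984, -0.177, -0.001], [-0.001, -0.001, -1.0]]
force: [0.3, 0.5, -1.4]
opening: 0.52
grasp_force: 0.0
t 34.35 pos [0.513 0.207 0.308] yang -10.2 xyang 79.8 tilt [-0.001 -0.001] open 45.2 F [ 0.3  0.5 -1.4] gf 0.0
round_lid [[0.45, -0.15, 0.108], [0.45, -0.143, 0.108]]
square_lid [[0.629, 0.08, 0.111]]
oval_lid [[0.439, 0.066, 0.11], [0.438, 0.06, 0.108]]
round_canister [[0.449, -0.149, -0.002]]
square_canister [[0.631, 0.082, 0.003], [0.629, 0.081, -0.001]]
oval_canister [[0.442, 0.063, 0.003], [0.442, 0.062, -0.003]]
salt_shaker [[0.432, -0.044, 0.001], [0.433, -0.042, -0.002]]
egg_timer [[0.655, -0.048, -0.003], [0.65, -0.045, 0.002]]
teapot [[0.483, -0.334, -0.003], [0.479, -0.327, -0.002]]
```

View pics/f.png

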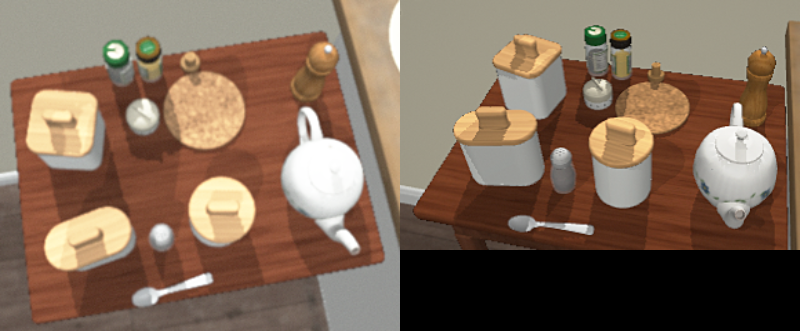

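The final view shows all three lids flat on their own canisters, at heights of about 0.108–0.111 m against 0.110 m when home. The salt shaker, egg timer and teapot have not moved.

```bash
python3 -c "from rig import *; print(hand_in())"
```

```text
the job is handed in; nothing more can be done
None
```

The job is handed in after about 35 s of robot time: each lid sits home on the canister of its own shape, with the round lid set on the trivet on the way, and nothing else visibly disturbed.

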